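Tote the small heat sink and hold the large one flush on the tilted thermal tester

ROBOT

A 7-joint arm with a two-finger parallel gripper is mounted at the origin on the work surface. World frame = base frame: x ahead of the robot, y to its left, z up, the work surface at z = 0. Lengths are in m, angles in rad, forces in N, time in s.
With the tool pointing down it reaches from about 0.4 to 0.85 m from the base axis. Payload 10.4 kg.
Tool frame: the origin (TCP) lies on the centre line of the jaws, within the pads' length; the fingertips stand 11 mm ahead of it and the grasp point (between the pads) lies 8 mm behind it (manip.finger_overhang is the distance from the TCP to the fingertips, in m); z points along the fingers, y is the line along which they close (so a half turn about z gives the same grasp; the last joint's range is limited). The gripper opens to 85 mm and grips with 20 to 120 N. Pads are 22 mm wide; open, the fingers measure 114 mm over their backs; the gripper's body (76 mm by 85 mm) begins 54 mm behind the grasp point. The pads swing forward as they close: fully open they stand 13 mm farther back than shut.
Start: joints at [-1.134, 0.332, -0.065, 1.46, 0.022, 1.35, -0.088], TCP at [0.277, 0.56, 0.242] pointing down, gripper open.
Joint ranges: [-2.6, 2.6], [-0.5, 2.12], [-1.47, 1.34], [0.16, 2.42], [-1.27, 4.41], [0.06, 2.06], [-2.6, 2.6]. Speed limits (rad/s): [2.22, 2.22, 2.79, 2.79, 3.14, 3.14, 3.14].

INTERFACE

Orientations are given as a unit quaternion [x, y, z, w].
In Python, from workcell import manip, imaging, workorder gives the robot as it stands.
- The arm moves only by the tool jog_arm, never from a script. Its argument "deltas" is a list of rows, each an object with "gripper": the opening, from 0 (shut) to 1 (fully open); "offset": the shift along the tool's x, y, z in m, a list of three; "rotation": the turn, a rotation vector about the tool's x, y, z in degrees, a list of three. In form: [{"gripper": gripper, "offset": [tx, ty, tz], "rotation": [ax, ay, az]}, ...]. A call has 1 to 20 rows; each row shifts and turns the commanded pose from where the row before left it, along the tool's axes as they then stand; what a row does not reach is not made up. A row lasts 1/10 s, in which the tool goes at most 50 mm and 8.59 degrees, less where a joint would pass 70% of its speed; a pose out of reach is approached as far as the arm can. A call with a gripper value outside its range is refused whole. The fingers move at their own pace and stop on an object; "newtons" is the grip in N (left out, the last holds). Time passes only in rows, so rows that do not move let the fingers close. It gives the time, the measured TCP pose, the force, the opening and the grip force at its end, in the units of the state.
- manip.get_obs(): the state, without advancing time (a new reading comes with each control period).
- imaging.camera(name): name is "side" or "top"; returns the picture (420x560x3 uint8, blue, green, red); there is no depth.
- imaging.camera_model(name): a dict with "camera_matrix" (3x3 intrinsics, pixels), "k1" (the pictures are not rectified: a ray, as slopes to the right and down, at radius r is drawn at 1 + k1 r^2 times it, then the intrinsics apply), "world_to_cam" (4x4, takes a point from world to camera coordinates). Camera axes: x right, y up, looking along -z (the intrinsics and any distortion apply to the point x, -y, -z); pixel columns grow to the right and rows downward; lengths in m; the calibration is good to about 2 mm. A picture is of the moment at which its call begins. camera_model takes no time and is no camera call.
- workorder.hand_in(): hands the job in; it is judged then, once.
The state is a dict: "clock": time; "joint_pos": joint angles; "joint_velocities": joint speeds; "tau": joint torques, N m; "position": TCP position; "ee_rot": TCP orientation; "ft_force": force on the tool from outside, world axes, zero at the start; "torque": the same for the moment, N m; "grip_width": opening from 0.0 (shut) to 1.0 (fully open); "grasp_force": force on a finger pad.
Only numpy, scipy, OpenCV 4.12 (cv2) and the standard library are available. Lean on these libraries where they do the work, as an engineer would, in place of code of your own. Each camera call takes 0.05 s, during which the arm holds its last target. There are 200 camera calls.

TASK

Clear the cutting machine's catch tray: first set the small heat sink down in the tote, standing on its base and not dropped. Then take the large heat sink and hold its base flush on the thermal tester's sloped copper plate, centred and squared with it, web running up the slope, pressing the sprung plate about half-way down (4 mm of its 8 mm), and finish there, still gripping and pressing. Do not drop either heat sink, shift the tester's tilt or disturb the other things on the bench.

Things in the scene. Friction and masses are not known exactly. Their poses are not given: they have to be found in the camera images.
- large_sink: the larger of two plain aluminium T-section heat sinks in the catch tray: base plate 80 (x) x 60 (y) x 6 mm with 3 mm ridges on its upper side (to 9 mm above the underside), and one upright central web 44 mm long (x), 12 mm thick (y), top 46 mm above the underside; grip the web across its thickness; about 0.14 kg. Origin: centre of the flat underside, z up through the web, x along the web.
- small_sink: the smaller aluminium T-section heat sink in the catch tray: base 50 (x) x 40 (y) x 6 mm with ridges to 9 mm, central web 30 mm long (x), 12 mm thick (y), top 42 mm above the underside; about 0.07 kg. Origin: centre of the flat underside, z up, x along the web.
- tray_floor (a point): centre of the catch tray's floor, 4 mm above the bench: a fixed steel tray 240 (x) x 200 (y) mm outside, 4 mm walls, rim 26 mm above the bench, at the front of the grey cutting machine; in the tray's frame the machine's body (210 mm tall) begins 170 mm towards -y and its low chute (under 82 mm tall) reaches to 82 mm towards -y. The two heat sinks stand side by side along x, about 100 mm apart.
- tote: black open tote, 200 (x) x 160 (y) x 55 mm outside, walls 4 mm, inner floor about 4 mm above the bench, fixed to the bench; empty. Origin: centre of its underside.
- face (a point): centre of the upper face of the thermal tester's copper plate, 96 (x) x 76 (y) mm; moves with the plate. z is the outward normal of the sloped face, x points up the slope (the high edge is the one farther from the robot), y is level. About 84 mm above the bench, slope 11 to 32 degrees from level. Two pivot cheeks beside its middle (30 mm wide, inner faces 102 mm apart, tops and pivot knobs at most 76 mm above the bench) flank the plate; nothing else stands near the face.
- press (a joint): how far the copper plate is pressed in along its normal: 0 free (upper stop) to 0.008 m (bottom stop); spring, about 3 N to start moving and 1.5 N per mm after that (9 N half-way), springs back when released. It slides only along its normal and does not swivel.
- copper_plate: the copper plate itself, 96 x 76 x 8 mm; origin: centre of its underside, 8 mm below the face; same axes as face
- cradle_edge (a point): middle of the low edge of the dark steel cradle beneath the copper plate (stays put unless the cradle's tilt is forced; the tilt is clamped stiffly by friction)
- flux_bottle: white flux bottle, 36 mm diameter, 100 mm tall; origin under its centre (leave alone)
- screwdriver: screwdriver lying on the bench; origin under its middle (leave alone)
- paste_jar: low white jar with a grey lid, 44 mm diameter, 35 mm tall; origin under its centre (leave alone)

How it is judged:
On the way, in this order (a step that is already met when the one before it is completed fails the run):
1. the small heat sink stands in the tote, let go (x of small_sink in the frame of tote between -0.088 and 0.088 m and y of small_sink in the frame of tote between -0.068 and 0.068 m and z of small_sink in the frame of tote below 0.012 m and angle between small_sink's own z axis and vertical below 0.15 rad and linear speed of small_sink below 0.03 m/s and contact force between the fingers and small_sink below 0.1 N), for 0.2 s.
2. the large heat sink is held flush on the copper plate, pressing it part-way down (x of large_sink in the frame of face between -0.012 and 0.012 m and y of large_sink in the frame of face between -0.012 and 0.012 m and z of large_sink in the frame of face between -0.003 and 0.003 m and angle between the z axis of large_sink and the z axis of face, either way round below 0.04 rad and angle between the x axis of large_sink and the x axis of face, either way round below 0.15 rad and value of joint press between 0.0015 and 0.007 m and contact force between large_sink and copper_plate above 3 N and contact force between the fingers and large_sink above 2 N and contact force between each of the arm, the fingers and copper_plate below 0.3 N and linear speed of large_sink below 0.02 m/s), for 0.3 s.
At the end, for the whole second after the job is handed in: Large heat sink gripped, pressing the plate in 1.5-7 mm by itself (over 3 N), parallel within 0.04 rad, underside within 3 mm of the face, centred within 12 mm along each axis, web within 0.15 rad of up-slope, at rest; small one on its base on the tote floor (within 0.15 rad), let go (all of step 1 and all of step 2); the arm keeps its last pose, push and grip.
It fails at once if small heat sink dropped or thrown (falls from more than about 25 mm) (linear speed of small_sink above 0.7 m/s and contact force between the fingers and small_sink below 0.1 N).
It fails at once if large heat sink dropped or thrown (falls from more than about 25 mm) (linear speed of large_sink above 0.7 m/s and contact force between the fingers and large_sink below 0.1 N).
It fails at once if the tester's tilt forced (cradle edge moved more than 4 mm) (distance of cradle_edge from where it was at the start of the episode above 0.004 m).
It fails at once if another thing on the bench (bottle, screwdriver, jar) moved more than 30 mm (distance of any of flux_bottle, screwdriver, paste_jar from where it was at the start of the episode above 0.03 m).
It also fails if it takes over 58 s, if anything falls off the work surface, if the arm or the gripper's body presses on something with over 40 N, if the wrist force passes 120 N, or if a joint passes its speed limit or range.

## Working session

There is one attempt and no reset: what is moved stays moved. The work goes in short steps, Python scripts to look and compute and a tool call to move; the robot and the scene stay as the last step left them, time stands still between calls to the robot, and variables do not carry over. Pictures are saved under pics/ and viewed, at most 13 in all, crops included, and the job is handed in when it is done.

Besides the shell and the picture viewer there is one more tool, called after "Call:" by a JSON object that holds its "method" and its "body", one argument or row to a line. jog_arm: Moves the arm, as the interface text tells. Its arguments: {"type":"object","properties":{"deltas":{"type":"array","items":{"type":"object","properties":{"gripper":{"type":"number"},"offset":{"type":"array","items":{"type":"number"}},"rotation":{"type":"array","items":{"type":"number"}}}}},"newtons":{"type":"number"}},"required":["deltas"]}

```bash
ls; mkdir -p pics
python3 - <<'E'
from workcell import manip, imaging, workorder
import cv2,numpy as np
print(manip.get_obs())
for n in("side","top"):
    cv2.imwrite(f"pics/{n}0.png",imaging.camera(n)); m=imaging.camera_model(n); print(n,m)
E
```

```text
pics
{'clock': 0.0, 'joint_pos': array([-1.13357928,  0.33284595, -0.06471272,  1.46093973,  0.0215896 ,
        1.34991888, -0.08847005]), 'joint_velocities': array([ 0.00178345,  0.0011118 , -0.00079199, -0.00160929, -0.00156042,
       -0.00122813,  0.000346  ]), 'tau': array([-1.14211971e-04, -6.25447941e+01,  4.89279523e-02, -3.91597939e+01,
        1.61159394e-02,  1.00262213e-02,  4.41729128e-05]), 'position': array([0.2771976 , 0.55975809, 0.24153291]), 'ee_rot': array([ 2.27858871e-01,  9.73693911e-01, -6.95298402e-04, -1.35530738e-04]), 'ft_force': array([0.29694258, 0.27235677, 0.33710579]), 'torque': array([ 0.02891291, -0.01958711, -0.03050912]), 'grasp_force': 0.0, 'grip_width': 1.000092135996681}
side {'camera_matrix': array([[462.3520771 ,   0.        , 282.48695689],
       [  0.        , 462.3520771 , 208.80613815],
       [  0.        ,   0.        ,   1.        ]]), 'k1': -0.08255059261754254, 'world_to_cam': array([[ 0.75885257, -0.65086642, -0.02270835, -0.40378242],
       [ 0.36211339,  0.3926974 ,  0.84537722, -0.26106894],
       [-0.54131014, -0.64973968,  0.53368687, -0.90628096],
       [ 0.        ,  0.        ,  0.        ,  1.        ]])}
top {'camera_matrix': array([[434.23928807,   0.        , 276.29460214],
       [  0.        , 434.23928807, 210.79352754],
       [  0.        ,   0.        ,   1.        ]]), 'k1': -1.5963455258712364e-05, 'world_to_cam': array([[-0.00815573, -0.99995467, -0.00491384,  0.00813952],
       [ 0.99880724, -0.00838275,  0.04810229, -0.50734424],
       [-0.0481413 , -0.00451567,  0.99883033, -1.23344998],
       [ 0.        ,  0.        ,  0.        ,  1.        ]])}
```

View pics/side0.png

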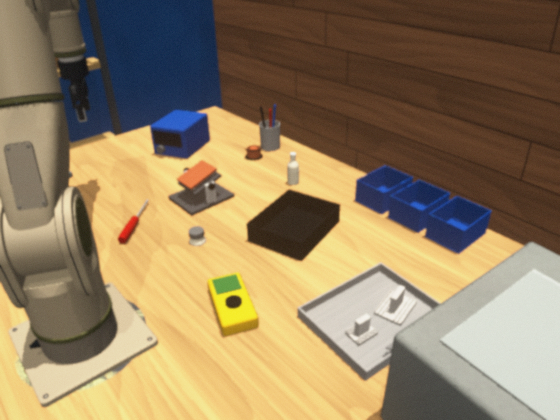

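View pics/top0.png

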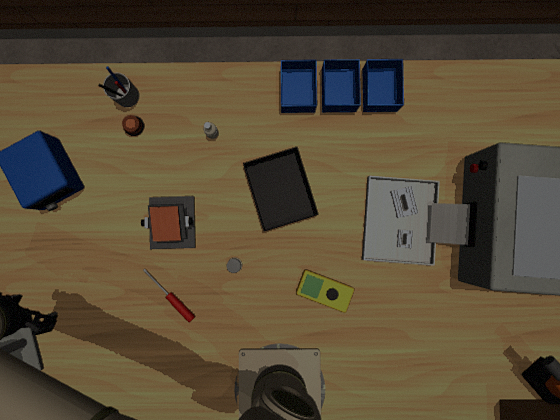

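Run:
```python
import cv2,numpy as np
t=cv2.imread("pics/top0.png");s=cv2.imread("pics/side0.png")
def c(i,x,y,w,h):
    r=cv2.resize(i[y:y+h,x:x+w],(400,300),interpolation=cv2.INTER_CUBIC)
    return cv2.convertScaleAbs(r,alpha=1.3 if i is t else 1)
m=np.vstack([np.hstack([c(t,350,170,100,75),c(t,120,185,100,75)]),np.hstack([c(s,320,270,120,90),c(s,160,150,80,60)])])
cv2.imwrite("pics/m.png",m)
```

```text
(no output)
```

View pics/m.png

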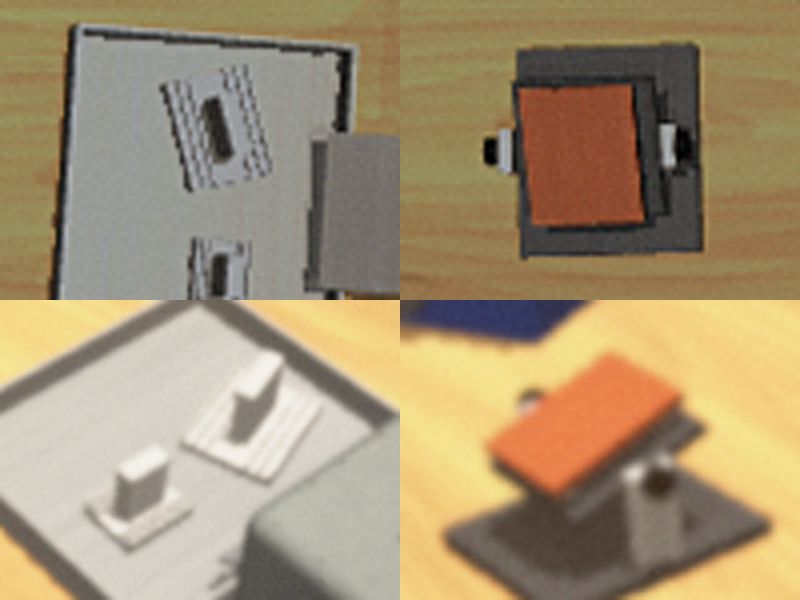

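```bash
cat > h.py <<'E'
from workcell import manip, imaging, workorder
import cv2,numpy as np
from scipy.spatial.transform import Rotation as R
M={n:imaging.camera_model(n) for n in("side","top")}
def ray(n,p):
    m=M[n];W=m["world_to_cam"]
    u=cv2.undistortPoints(np.float64(p).reshape(-1,1,2),m["camera_matrix"],np.array([m["k1"],0,0,0.]))[:,0]
    d=np.c_[u[:,0],-u[:,1],-np.ones(len(u))]@W[:3,:3]
    return -W[:3,:3].T@W[:3,3], d/np.linalg.norm(d,axis=1)[:,None]
def plane(n,p,z):
    o,d=ray(n,p); return o+d*((z-o[2])/d[:,2])[:,None]
def tri(p,q): # pixels side, top
    o1,d1=ray("side",p);o2,d2=ray("top",q);out=[];gap=[]
    for a,b in zip(d1,d2):
        s=np.linalg.lstsq(np.c_[a,-b],o2-o1,rcond=None)[0]
        x,y=o1+a*s[0],o2+b*s[1];out.append((x+y)/2);gap.append(np.linalg.norm(x-y))
    return np.array(out),np.array(gap)
def proj(n,P):
    m=M[n];c=np.atleast_2d(P)@m["world_to_cam"][:3,:3].T+m["world_to_cam"][:3,3]
    return cv2.projectPoints(np.c_[c[:,0],-c[:,1],-c[:,2]],np.zeros(3),np.zeros(3),m["camera_matrix"],np.array([m["k1"],0,0,0.]))[0][:,0]
def avg(n,k=3): return np.mean([imaging.camera(n).astype(np.float32) for _ in range(k)],0).astype(np.uint8)
def quad(mask,up=1):
    c=max(cv2.findContours(mask,cv2.RETR_EXTERNAL,cv2.CHAIN_APPROX_NONE)[0],key=cv2.contourArea)
    h=cv2.convexHull(c);e=.02
    while len(q:=cv2.approxPolyDP(h,e*cv2.arcLength(h,True),True))>4:e+=.005
    q=q[:,0].astype(float);P=c[:,0].astype(float);L=[]
    for a,b in zip(q,np.roll(q,-1,0)):
        l=np.linalg.norm(b-a);d=(b-a)/l;t=(P-a)@d;o=abs((P-a)@[-d[1],d[0]])
        s=P[(o<.04*l+1*up)&(t>.12*l)&(t<.88*l)]
        L.append(cv2.fitLine(s.astype(np.float32),cv2.DIST_HUBER,0,.01,.01).ravel())
    out=[]
    for i in range(4):
        v,w=L[i-1],L[i]
        s=np.linalg.solve(np.c_[v[:2],-w[:2]],w[2:]-v[2:]);out.append(v[2:]+s[0]*v[:2])
    return (np.array(out)+.5)/up-.5
E
cat > face.py <<'E'
from h import *
def copper(n,roi):
    x,y,w,h=roi;im=cv2.resize(avg(n)[y:y+h,x:x+w],None,fx=6,fy=6,interpolation=cv2.INTER_CUBIC).astype(int)
    r=im[...,2]-im[...,0]; hue=cv2.cvtColor(im.clip(0,255).astype(np.uint8),cv2.COLOR_BGR2HSV)
    m=((hue[...,0]<13)&(hue[...,1]>120)&(im[...,2]>(.55*np.percentile(im[...,2][(hue[...,0]<13)&(hue[...,1]>120)],70)))).astype(np.uint8)*255
    m=cv2.morphologyEx(m,cv2.MORPH_OPEN,np.ones((9,9)))
    cv2.imwrite(f"pics/mask_{n}.png",m)
    return quad(m,6)+[x,y],m
qs,_=copper("side",(165,150,65,50)); qt,_=copper("top",(140,195,50,60))
print(qs.round(1).tolist(),qt.round(1).tolist())
# match: order by nearest after guess of height
best=None
for rev in(1,-1):
  for k in range(4):
    P,g=tri(qs,np.roll(qt[::rev],k,0))
    if best is None or g.sum()<best[1].sum():best=(P,g)
P,g=best;print(P.round(4).tolist(),g.round(4))
ctr=P.mean(0);U,S,V=np.linalg.svd(P-ctr);n=V[2]*np.sign(V[2][2]);print("centre",ctr,"normal",n,"slope",np.degrees(np.arccos(n[2])),"planarity",S[2])
for i in range(4):print("edge",np.linalg.norm(P[i]-P[i-1]),(P[i]-P[i-1]).round(4))
E
python3 face.py
python3 - <<'E'
from h import *
L=np.array([[160,85],[243,65],[273,175],[188,190]])/4+[350,170]
P=plane("top",L-.4,.012);print("large",P.round(4).tolist(),P.mean(0))
t=cv2.imread("pics/top0.png");s=cv2.imread("pics/side0.png")
c=lambda i,x,y,w,h,a:cv2.convertScaleAbs(cv2.resize(i[y:y+h,x:x+w],(400,300),interpolation=cv2.INTER_CUBIC),alpha=a)
m1=np.hstack([c(t,384,180,48,36,1.2),c(t,384,220,48,36,1.2)])
m2=np.hstack([c(s,370,280,60,45,1),c(s,335,305,60,45,1)])
cv2.imwrite("pics/m2.png",np.vstack([m1,m2]))
E
```

```text
[[216.8, 168.9], [190.6, 188.9], [175.3, 179.1], [201.6, 160.5]] [[177.1, 205.5], [180.2, 239.9], [152.5, 241.2], [149.0, 207.0]]
[[0.5199, 0.2696, 0.0951], [0.4274, 0.2671, 0.0668], [0.4237, 0.3429, 0.0689], [0.5165, 0.3448, 0.0958]] [0.0001 0.0006 0.0015 0.0001]
centre [0.47186885 0.30613083 0.08163267] normal [-0.28462195 -0.03098741  0.95813889] slope 16.636799423169595 planarity 0.0007142102742541562
edge 0.07529743908878164 [ 0.0034 -0.0752 -0.0007]
edge 0.09673421475884375 [-0.0925 -0.0025 -0.0283]
edge 0.0759694852492247 [-0.0037  0.0759  0.0021]
edge 0.09660221097474941 [0.0928 0.0019 0.0269]
large [[0.562, -0.3219, 0.012], [0.5759, -0.3817, 0.012], [0.4967, -0.4014, 0.012], [0.4864, -0.3404, 0.012]] [ 0.5302587  -0.36134934  0.012     ]
```

View pics/m2.png

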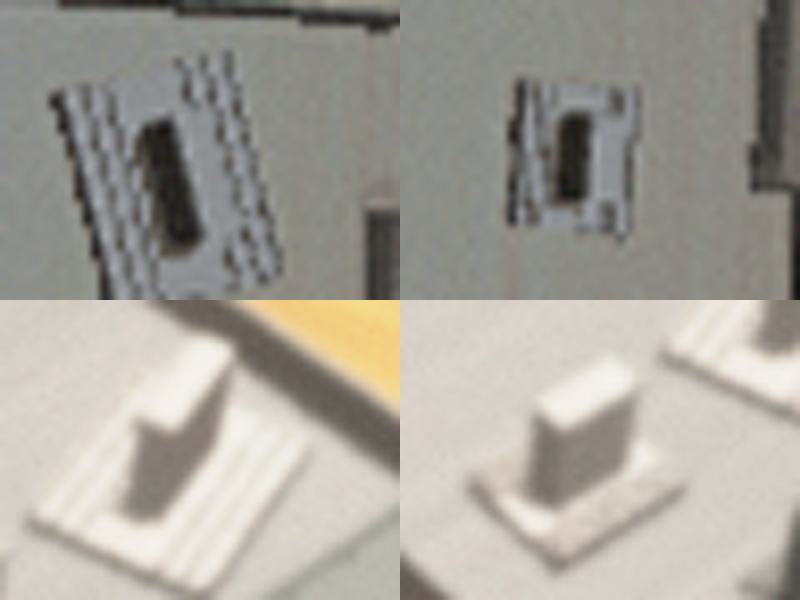

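Run:
```python
from h import *
S=np.array([[118,78],[238,88],[222,240],[108,222]])/8.333+[384,220]
P=plane("top",S-.4,.011);print("small",P.round(4).tolist(),P.mean(0))
for c in(P,):
  for i in range(4):print(np.linalg.norm(P[i]-P[i-1]).round(4),(P[i]-P[i-1]).round(4))
print("side web tops L,S",plane("side",[[397.7,292.7]],.05),plane("side",[[362.7,318.5]],.046))
# web top dark rect from top
print("top dark L,S",plane("top",[[404.6-.4,202]],.05),plane("top",[[404.8,238.6]],.046))
t=avg("top");g=t.max(2)
r=g[140:240,235:325];m=(cv2.GaussianBlur(r,(3,3),0)<70).astype(np.uint8)*255
m=cv2.morphologyEx(m,cv2.MORPH_CLOSE,np.ones((5,5)))
q=quad(m)+[235,140];T=plane("top",q,.055);print("tote",q.round(1).tolist(),T.round(4).tolist(),T.mean(0))
o=R.from_quat(manip.get_obs()["ee_rot"]).as_matrix();print(o.round(3),np.degrees(np.arctan2(o[1,0],o[0,0])))
```

```text
small [[0.4525, -0.3432, 0.011], [0.4487, -0.3843, 0.011], [0.3967, -0.3776, 0.011], [0.4032, -0.3387, 0.011]] [ 0.42528968 -0.36097143  0.011     ]
0.0495 [ 0.0493 -0.0045  0.    ]
0.0412 [-0.0038 -0.0411  0.    ]
0.0524 [-0.052   0.0067  0.    ]
0.0394 [0.0065 0.0389 0.    ]
side web tops L,S [[ 0.52924015 -0.36386245  0.05      ]] [[ 0.42590142 -0.36106872  0.046     ]]
top dark L,S [[ 0.52706502 -0.35202981  0.05      ]] [[ 0.42543202 -0.35258314  0.046     ]]
tote [[296.6, 146.6], [317.9, 214.6], [262.9, 231.5], [242.2, 163.0]] [[0.6842, -0.0542, 0.055], [0.4939, -0.1113, 0.055], [0.4484, 0.0411, 0.055], [0.6393, 0.0977, 0.055]] [ 0.56647695 -0.00666495  0.055     ]
[[-0.896  0.444 -0.   ]
 [ 0.444  0.896  0.   ]
 [ 0.     0.    -1.   ]] 153.6580312559803
```

```bash
cat > go.py <<'E'
from h import *
import sys
# usage: go.py x y z yaw_toolx_deg [slope_deg] : tool x heading, tool tilted so that z tips forward
def Rt(yaw,slope=0):
    # tool x = -(up-slope dir), y level, z into face
    a=np.radians(slope);h=yaw-180
    Rf=R.from_euler("z",h,degrees=True)*R.from_euler("y",-slope,degrees=True) # face frame: x up slope, z normal
    return Rf*R.from_matrix([[-1,0,0],[0,1,0],[0,0,-1]])
def plan(p0,R0,p,Rn):
    rv=(R0.inv()*Rn).as_rotvec(degrees=True)
    print("rot total",rv.round(2),"offset in final frame mm",(Rn.inv().apply(p-p0)*1e3).round(2),"in current frame",(R0.inv().apply(p-p0)*1e3).round(2))
if __name__=="__main__":
    a=list(map(float,sys.argv[1:]));o=manip.get_obs()
    print(o["clock"],o["position"].round(4),o["ft_force"].round(2),o["grip_width"],o["grasp_force"])
    R0=R.from_quat(o["ee_rot"]);p0=o["position"]
    for i in range(0,len(a),5):
        p=np.array(a[i:i+3]);Rn=Rt(a[i+3],a[i+4]);plan(p0,R0,p,Rn);p0,R0=p,Rn
E
python3 go.py .45 .30 .25 173.5 0  .4255 -.361 .15 173.5 0 .4255 -.361 .027 173.5 0
```

```text
0.55 [0.2773 0.5601 0.2423] [-0.16  0.   -0.06] 1.0044042497524124 0.0
rot total [  0.    -0.   -19.84] offset in final frame mm [-201.01 -238.89   -7.65] in current frame [-270.16 -156.48   -7.67]
rot total [0. 0. 0.] offset in final frame mm [ -50.48 -659.52  100.  ] in current frame [ -50.48 -659.52  100.  ]
rot total [0. 0. 0.] offset in final frame mm [  0.   0. 123.] in current frame [  0.   0. 123.]
```

Call:
{"method": "jog_arm", "body": {
  "deltas": [
    {"gripper": 0.55, "offset": [0, 0, 0], "rotation": [0, 0, -6.6]},
    {"gripper": 0.55, "offset": [0, 0, 0], "rotation": [0, 0, -6.6]},
    {"gripper": 0.55, "offset": [0, 0, 0], "rotation": [0, 0, -6.6]},
    {"gripper": 0.55, "offset": [-25, -30, -1], "rotation": [0, 0, 0]}
  ],
  "newtons": 40
}}

```text
clock: 0.95
position: [0.2995, 0.5223, 0.2427]
ee_rot: [0.05, 0.999, 0.001, -0.002]
ft_force: [0.5, -0.3, 0.4]
grip_width: 0.551
grasp_force: 0.0
```

I wrote millimetres where metres were due. The per-row limit clipped the move, so it did no harm, and I'm continuing in metres.

```bash
python3 go.py .45 .30 .25 173.5 0  .4255 -.361 .15 173.5 0 .4255 -.361 .027 173.5 0
```

```text
0.95 [0.2995 0.5223 0.2427] [ 0.5 -0.3  0.4] 0.5506629901731328 0.0
rot total [ 0.07 -0.19  0.75] offset in final frame mm [-174.67 -203.79   -7.27] in current frame [-171.96 -206.05   -8.09]
rot total [0. 0. 0.] offset in final frame mm [ -50.48 -659.52  100.  ] in current frame [ -50.48 -659.52  100.  ]
rot total [0. 0. 0.] offset in final frame mm [  0.   0. 123.] in current frame [  0.   0. 123.]
```

Call:
{"method": "jog_arm", "body": {
  "deltas": [
    {"offset": [-0.028, -0.033, -0.001]},
    {"offset": [-0.028, -0.033, -0.001]},
    {"offset": [-0.028, -0.033, -0.001]},
    {"offset": [-0.028, -0.033, -0.001]},
    {"offset": [-0.028, -0.033, -0.001]},
    {"offset": [-0.028, -0.033, -0.001]},
    {"offset": [-0.003, -0.04, 0]},
    {"offset": [-0.003, -0.04, 0]},
    {"offset": [-0.003, -0.04, 0]},
    {"offset": [-0.003, -0.04, 0]},
    {"offset": [-0.003, -0.04, 0]},
    {"offset": [-0.003, -0.04, 0]},
    {"offset": [-0.003, -0.04, 0]},
    {"offset": [-0.003, -0.04, 0]},
    {"offset": [-0.003, -0.04, 0]},
    {"offset": [-0.003, -0.04, 0]},
    {"offset": [-0.003, -0.04, 0]},
    {"offset": [-0.003, -0.04, 0]},
    {"offset": [-0.003, -0.04, 0]},
    {"offset": [-0.003, -0.04, 0]}
  ]
}}

```text
schema error: expected keys gripper, offset, rotation
```

```bash
python3 go.py .4255 -.361 .10 173.5 0 .4255 -.361 .027 173.5 0
```

```text
0.95 [0.2995 0.5223 0.2427] [ 0.5 -0.3  0.4] 0.5506629901731328 0.0
rot total [ 0.07 -0.19  0.75] offset in final frame mm [-225.15 -863.32  142.73] in current frame [-214.33 -866.36  140.97]
rot total [0. 0. 0.] offset in final frame mm [ 0.  0. 73.] in current frame [ 0.  0. 73.]
```

Call:
{"method": "jog_arm", "body": {
  "deltas": [
    {"gripper": 0.55, "offset": [-0.029, -0.034, -0.001], "rotation": [0, 0, 0]},
    {"gripper": 0.55, "offset": [-0.029, -0.034, -0.001], "rotation": [0, 0, 0]},
    {"gripper": 0.55, "offset": [-0.029, -0.034, -0.001], "rotation": [0, 0, 0]},
    {"gripper": 0.55, "offset": [-0.029, -0.034, -0.001], "rotation": [0, 0, 0]},
    {"gripper": 0.55, "offset": [-0.029, -0.034, -0.001], "rotation": [0, 0, 0]},
    {"gripper": 0.55, "offset": [-0.029, -0.034, -0.001], "rotation": [0, 0, 0]},
    {"gripper": 0.55, "offset": [-0.003, -0.045, 0], "rotation": [0, 0, 0]},
    {"gripper": 0.55, "offset": [-0.003, -0.045, 0], "rotation": [0, 0, 0]},
    {"gripper": 0.55, "offset": [-0.003, -0.045, 0], "rotation": [0, 0, 0]},
    {"gripper": 0.55, "offset": [-0.003, -0.045, 0], "rotation": [0, 0, 0]},
    {"gripper": 0.55, "offset": [-0.003, -0.045, 0], "rotation": [0, 0, 0]},
    {"gripper": 0.55, "offset": [-0.003, -0.045, 0], "rotation": [0, 0, 0]},
    {"gripper": 0.55, "offset": [-0.003, -0.045, 0], "rotation": [0, 0, 0]},
    {"gripper": 0.55, "offset": [-0.003, -0.045, 0], "rotation": [0, 0, 0]},
    {"gripper": 0.55, "offset": [-0.003, -0.045, 0], "rotation": [0, 0, 0]},
    {"gripper": 0.55, "offset": [-0.003, -0.045, 0], "rotation": [0, 0, 0]},
    {"gripper": 0.55, "offset": [-0.003, -0.045, 0], "rotation": [0, 0, 0]},
    {"gripper": 0.55, "offset": [-0.003, -0.045, 0], "rotation": [0, 0, 0]},
    {"gripper": 0.55, "offset": [-0.003, -0.045, 0], "rotation": [0, 0, 0]},
    {"gripper": 0.55, "offset": [0, 0, 0], "rotation": [0, 0, 0]}
  ]
}}

```text
clock: 2.95
position: [0.4244, -0.2957, 0.2499]
ee_rot: [0.061, 0.998, -0.001, 0.0]
ft_force: [0.3, 0.3, 1.6]
grip_width: 0.548
grasp_force: 0.0
```

```bash
python3 go.py .4255 -.361 .10 173.5 0 .4255 -.361 .027 173.5 0
```

```text
2.95 [ 0.4244 -0.2957  0.2499] [0.28 0.3  1.63] 0.5482318268858657 0.0
rot total [-0.16  0.02 -0.49] offset in final frame mm [ -8.44 -64.75 149.93] in current frame [ -8.95 -64.26 150.11]
rot total [0. 0. 0.] offset in final frame mm [ 0.  0. 73.] in current frame [ 0.  0. 73.]
```

Call:
{"method": "jog_arm", "body": {
  "deltas": [
    {"gripper": 0.55, "offset": [-0.0045, -0.032, 0], "rotation": [0, 0, -0.5]},
    {"gripper": 0.55, "offset": [-0.004, -0.032, 0], "rotation": [0, 0, 0]},
    {"gripper": 0.55, "offset": [0, 0, 0.0375], "rotation": [0, 0, 0]},
    {"gripper": 0.55, "offset": [0, 0, 0.0375], "rotation": [0, 0, 0]},
    {"gripper": 0.55, "offset": [0, 0, 0.0375], "rotation": [0, 0, 0]},
    {"gripper": 0.55, "offset": [0, 0, 0.0375], "rotation": [0, 0, 0]},
    {"gripper": 0.55, "offset": [0, 0, 0], "rotation": [0, 0, 0]},
    {"gripper": 0.55, "offset": [0, 0, 0], "rotation": [0, 0, 0]}
  ]
}}

```text
clock: 3.75
position: [0.428, -0.3545, 0.1003]
ee_rot: [0.053, 0.999, -0.0, -0.0]
ft_force: [-0.1, 0.1, 0.8]
grip_width: 0.549
grasp_force: 0.0
```

```bash
python3 - <<'E'
from h import *
t=avg("top",1);s=avg("side",1)
c=lambda i,x,y,w,h,a:cv2.convertScaleAbs(cv2.resize(i[y:y+h,x:x+w],(400,300),interpolation=cv2.INTER_CUBIC),alpha=a)
cv2.imwrite("pics/m3.png",np.hstack([c(t,350,170,100,75,1.2),c(s,310,260,120,90,1)]))
E
python3 go.py .4255 -.361 .027 173.5 0
```

```text
3.85 [ 0.429  -0.3551  0.1018] [-0.72  0.25  0.25] 0.5501493820641569 0.0
rot total [-0.06  0.16  0.46] offset in final frame mm [ 2.79 -6.25 74.76] in current frame [ 3.05 -6.15 74.75]
```

View pics/m3.png

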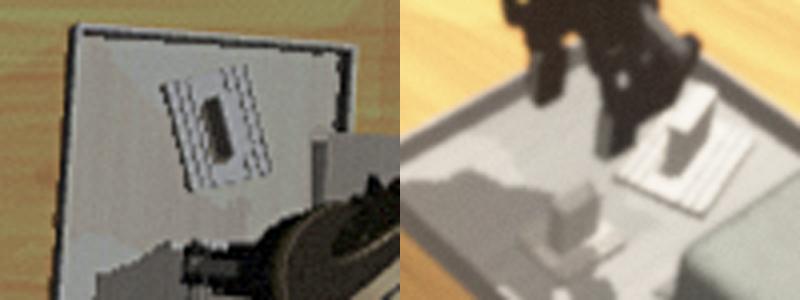

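Call:
{"method": "jog_arm", "body": {
  "deltas": [
    {"gripper": 0.55, "offset": [0.003, -0.006, 0], "rotation": [0, 0, 0.4]},
    {"gripper": 0.55, "offset": [0, 0, 0.024], "rotation": [0, 0, 0]},
    {"gripper": 0.55, "offset": [0, 0, 0.024], "rotation": [0, 0, 0]},
    {"gripper": 0.55, "offset": [0, 0, 0.014], "rotation": [0, 0, 0]},
    {"gripper": 0.55, "offset": [0, 0, 0.01], "rotation": [0, 0, 0]},
    {"gripper": 0.55, "offset": [0, 0, 0], "rotation": [0, 0, 0]},
    {"gripper": 0.55, "offset": [0, 0, 0], "rotation": [0, 0, 0]}
  ]
}}

```text
clock: 4.55
position: [0.4246, -0.3605, 0.0283]
ee_rot: [0.056, 0.998, -0.0, 0.0]
ft_force: [-0.2, -0.5, 0.8]
grip_width: 0.549
grasp_force: 0.0
```

Call:
{"method": "jog_arm", "body": {
  "deltas": [
    {"gripper": 0.05, "offset": [0, 0, 0], "rotation": [0, 0, 0]},
    {"gripper": 0.05, "offset": [0, 0, 0], "rotation": [0, 0, 0]},
    {"gripper": 0.05, "offset": [0, 0, 0], "rotation": [0, 0, 0]},
    {"gripper": 0.05, "offset": [0, 0, 0], "rotation": [0, 0, 0]},
    {"gripper": 0.05, "offset": [0, 0, 0], "rotation": [0, 0, 0]},
    {"gripper": 0.05, "offset": [0, 0, 0], "rotation": [0, 0, 0]},
    {"gripper": 0.05, "offset": [0, 0, 0], "rotation": [0, 0, 0]},
    {"gripper": 0.05, "offset": [0, 0, 0], "rotation": [0, 0, 0]}
  ]
}}

```text
clock: 5.35
position: [0.4247, -0.3603, 0.0283]
ee_rot: [0.056, 0.998, -0.0, 0.001]
ft_force: [-0.6, 0.3, 5.6]
grip_width: 0.133
grasp_force: 40.2
```

Call:
{"method": "jog_arm", "body": {
  "deltas": [
    {"gripper": 0.05, "offset": [0, 0, -0.01], "rotation": [0, 0, 0]},
    {"gripper": 0.05, "offset": [0, 0, -0.03], "rotation": [0, 0, 0]},
    {"gripper": 0.05, "offset": [0, 0, -0.04], "rotation": [0, 0, 0]},
    {"gripper": 0.05, "offset": [0, 0, -0.04], "rotation": [0, 0, 0]},
    {"gripper": 0.05, "offset": [0, 0, 0], "rotation": [0, 0, 0]},
    {"gripper": 0.05, "offset": [0, 0, 0], "rotation": [0, 0, 0]}
  ]
}}

```text
clock: 5.95
position: [0.4246, -0.3601, 0.1485]
ee_rot: [0.056, 0.998, -0.0, 0.001]
ft_force: [-0.8, -0.1, -1.2]
grip_width: 0.131
grasp_force: 39.3
```

```bash
python3 go.py .566 -.007 .149 173.5 0 .566 -.007 .03 193.5 0
python3 - <<'E'
from h import *
t=avg("top",1);s=avg("side",1)
c=lambda i,x,y,w,h,a:cv2.convertScaleAbs(cv2.resize(i[y:y+h,x:x+w],(400,300),interpolation=cv2.INTER_CUBIC),alpha=a)
cv2.imwrite("pics/m4.png",np.hstack([c(t,350,170,100,75,1.2),c(s,290,200,160,120,1)]))
E
```

```text
5.95 [ 0.4246 -0.3601  0.1485] [-0.8  -0.15 -1.21] 0.13132298878349674 39.34523642063141
rot total [-0.    0.11  0.07] offset in final frame mm [-100.49  366.79   -0.51] in current frame [-1.0092e+02  3.6667e+02 -3.3000e-01]
rot total [  0.   0. -20.] offset in final frame mm [  0.   0. 119.] in current frame [  0.   0. 119.]
```

View pics/m4.png

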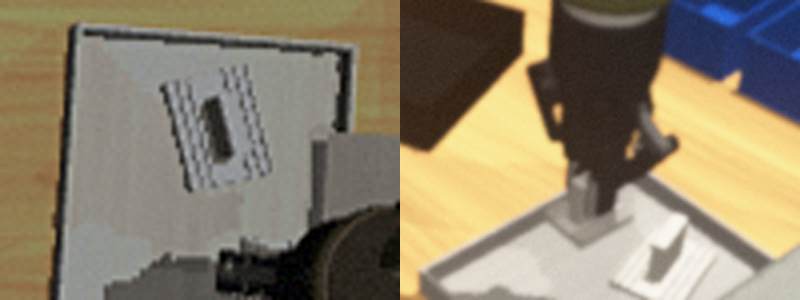

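Call:
{"method": "jog_arm", "body": {
  "deltas": [
    {"gripper": 0.05, "offset": [-0.0112, 0.0408, 0], "rotation": [0, 0, 0]},
    {"gripper": 0.05, "offset": [-0.0112, 0.0408, 0], "rotation": [0, 0, 0]},
    {"gripper": 0.05, "offset": [-0.0112, 0.0408, 0], "rotation": [0, 0, 0]},
    {"gripper": 0.05, "offset": [-0.0112, 0.0408, 0], "rotation": [0, 0, 0]},
    {"gripper": 0.05, "offset": [-0.0112, 0.0408, 0], "rotation": [0, 0, 0]},
    {"gripper": 0.05, "offset": [-0.0112, 0.0408, 0], "rotation": [0, 0, 0]},
    {"gripper": 0.05, "offset": [-0.0112, 0.0408, 0], "rotation": [0, 0, 0]},
    {"gripper": 0.05, "offset": [-0.0112, 0.0408, 0], "rotation": [0, 0, 0]},
    {"gripper": 0.05, "offset": [-0.0112, 0.0408, 0], "rotation": [0, 0, 0]},
    {"gripper": 0.05, "offset": [0, 0, 0], "rotation": [0, 0, -6.6]},
    {"gripper": 0.05, "offset": [0, 0, 0], "rotation": [0, 0, -6.6]},
    {"gripper": 0.05, "offset": [0, 0, 0], "rotation": [0, 0, -6.6]},
    {"gripper": 0.05, "offset": [0, 0, 0], "rotation": [0, 0, 0]},
    {"gripper": 0.05, "offset": [0, 0, 0], "rotation": [0, 0, 0]}
  ]
}}

```text
clock: 7.45
position: [0.5651, -0.0066, 0.1466]
ee_rot: [-0.114, 0.993, -0.0, -0.001]
ft_force: [-0.5, 0.1, -0.8]
grip_width: 0.136
grasp_force: 39.4
```

```bash
python3 go.py .566 -.007 .033 193.3 0
```

```text
7.45 [ 0.5651 -0.0066  0.1466] [-0.46  0.08 -0.82] 0.13555516090081737 39.39933121204376
rot total [ 0.01 -0.1  -0.15] offset in final frame mm [ -0.79  -0.57 113.64] in current frame [ -0.99  -0.58 113.64]
```

Down to about 5 mm above the floor, then in small steps.

Call:
{"method": "jog_arm", "body": {
  "deltas": [
    {"gripper": 0.05, "offset": [0, 0, 0.03], "rotation": [0, 0, 0]},
    {"gripper": 0.05, "offset": [0, 0, 0.03], "rotation": [0, 0, 0]},
    {"gripper": 0.05, "offset": [0, 0, 0.03], "rotation": [0, 0, 0]},
    {"gripper": 0.05, "offset": [0, 0, 0.015], "rotation": [0, 0, 0]},
    {"gripper": 0.05, "offset": [0, 0, 0.008], "rotation": [0, 0, 0]},
    {"gripper": 0.05, "offset": [0, 0, 0.002], "rotation": [0, 0, 0]},
    {"gripper": 0.05, "offset": [0, 0, 0.002], "rotation": [0, 0, 0]},
    {"gripper": 0.05, "offset": [0, 0, 0], "rotation": [0, 0, 0]},
    {"gripper": 0.05, "offset": [0, 0, 0], "rotation": [0, 0, 0]}
  ]
}}

```text
clock: 8.35
position: [0.5662, -0.0064, 0.0314]
ee_rot: [-0.116, 0.993, 0.0, 0.001]
ft_force: [-0.2, 0.0, -0.9]
grip_width: 0.133
grasp_force: 39.4
```

Call:
{"method": "jog_arm", "body": {
  "deltas": [
    {"gripper": 0.05, "offset": [0, 0, 0.001], "rotation": [0, 0, 0]},
    {"gripper": 0.05, "offset": [0, 0, 0.001], "rotation": [0, 0, 0]},
    {"gripper": 0.05, "offset": [0, 0, 0.001], "rotation": [0, 0, 0]},
    {"gripper": 0.05, "offset": [0, 0, 0], "rotation": [0, 0, 0]},
    {"gripper": 0.05, "offset": [0, 0, 0], "rotation": [0, 0, 0]}
  ]
}}

```text
clock: 8.85
position: [0.5658, -0.0064, 0.0283]
ee_rot: [-0.116, 0.993, 0.0, 0.0]
ft_force: [-4.3, 0.1, 8.3]
grip_width: 0.137
grasp_force: 40.7
```

Call:
{"method": "jog_arm", "body": {
  "deltas": [
    {"gripper": 0.3, "offset": [0, 0, 0], "rotation": [0, 0, 0]},
    {"gripper": 0.4, "offset": [0, 0, 0], "rotation": [0, 0, 0]},
    {"gripper": 0.45, "offset": [0, 0, 0], "rotation": [0, 0, 0]},
    {"gripper": 0.45, "offset": [0, 0, 0], "rotation": [0, 0, 0]},
    {"gripper": 0.45, "offset": [0, 0, 0], "rotation": [0, 0, 0]},
    {"gripper": 0.45, "offset": [0, 0, -0.02], "rotation": [0, 0, 0]},
    {"gripper": 0.45, "offset": [0, 0, -0.035], "rotation": [0, 0, 0]},
    {"gripper": 0.5, "offset": [0, 0, -0.045], "rotation": [0, 0, 0]},
    {"gripper": 0.55, "offset": [0, 0, -0.045], "rotation": [0, 0, 0]},
    {"gripper": 0.55, "offset": [0, 0, 0], "rotation": [0, 0, 0]},
    {"gripper": 0.55, "offset": [0, 0, 0], "rotation": [0, 0, 0]}
  ]
}}

```text
clock: 9.95
position: [0.5661, -0.0063, 0.1734]
ee_rot: [-0.116, 0.993, 0.0, 0.001]
ft_force: [-1.0, -0.4, -0.6]
grip_width: 0.55
grasp_force: 0.0
```

```bash
python3 go.py .530 -.362 .16 193.5 0  .530 -.362 .03 193.5 0
python3 - <<'E'
from h import *
s=avg("side",2);t=avg("top",1)
c=lambda i,x,y,w,h,a:cv2.convertScaleAbs(cv2.resize(i[y:y+h,x:x+w],(400,300),interpolation=cv2.INTER_CUBIC),alpha=a)
cv2.imwrite("pics/m5.png",np.hstack([c(t,230,140,120,90,1.6),c(s,230,170,120,90,1.6)]))
E
```

```text
9.95 [ 0.5661 -0.0063  0.1734] [-0.95 -0.37 -0.62] 0.549631741357479 0.0
rot total [ 0.02  0.13 -0.14] offset in final frame mm [ 118.17 -337.41   13.43] in current frame [ 117.4  -337.7    13.06]
rot total [0. 0. 0.] offset in final frame mm [  0.   0. 130.] in current frame [  0.   0. 130.]
```

View pics/m5.png

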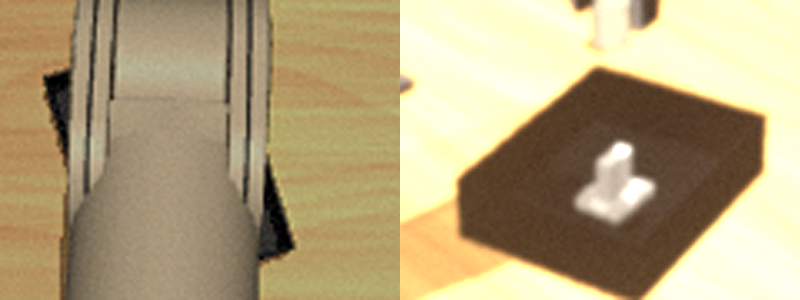

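Call:
{"method": "jog_arm", "body": {
  "deltas": [
    {"gripper": 0.55, "offset": [0.0147, -0.0422, 0.0015], "rotation": [0, 0, 0]},
    {"gripper": 0.55, "offset": [0.0147, -0.0422, 0.0015], "rotation": [0, 0, 0]},
    {"gripper": 0.55, "offset": [0.0147, -0.0422, 0.0015], "rotation": [0, 0, 0]},
    {"gripper": 0.55, "offset": [0.0147, -0.0422, 0.0015], "rotation": [0, 0, 0]},
    {"gripper": 0.55, "offset": [0.0147, -0.0422, 0.0015], "rotation": [0, 0, 0]},
    {"gripper": 0.55, "offset": [0.0147, -0.0422, 0.0015], "rotation": [0, 0, 0]},
    {"gripper": 0.55, "offset": [0.0147, -0.0422, 0.0015], "rotation": [0, 0, 0]},
    {"gripper": 0.55, "offset": [0.0147, -0.0422, 0.0015], "rotation": [0, 0, 0]},
    {"gripper": 0.55, "offset": [0, 0, 0], "rotation": [0, 0, 0]},
    {"gripper": 0.55, "offset": [0, 0, 0], "rotation": [0, 0, 0]}
  ]
}}

```text
clock: 11.1
position: [0.5279, -0.3631, 0.1589]
ee_rot: [-0.115, 0.993, 0.0, -0.001]
ft_force: [0.6, 0.9, 0.5]
grip_width: 0.547
grasp_force: 0.0
```

```bash
python3 go.py .530 -.362 .031 193.5 0
```

```text
11.1 [ 0.5279 -0.3631  0.1589] [0.58 0.88 0.46] 0.5471174819769781 0.0
rot total [ 0.07 -0.14 -0.3 ] offset in final frame mm [ -2.3    0.58 127.87] in current frame [ -2.62   0.44 127.87]
```

Call:
{"method": "jog_arm", "body": {
  "deltas": [
    {"gripper": 0.55, "offset": [-0.002, 0.0005, 0.03], "rotation": [0, 0, 0]},
    {"gripper": 0.55, "offset": [0, 0, 0.03], "rotation": [0, 0, 0]},
    {"gripper": 0.55, "offset": [0, 0, 0.03], "rotation": [0, 0, 0]},
    {"gripper": 0.55, "offset": [0, 0, 0.023], "rotation": [0, 0, 0]},
    {"gripper": 0.55, "offset": [0, 0, 0.014], "rotation": [0, 0, 0]},
    {"gripper": 0.55, "offset": [0, 0, 0], "rotation": [0, 0, 0]},
    {"gripper": 0.55, "offset": [0, 0, 0], "rotation": [0, 0, 0]},
    {"gripper": 0.05, "offset": [0, 0, 0], "rotation": [0, 0, 0]},
    {"gripper": 0.05, "offset": [0, 0, 0], "rotation": [0, 0, 0]},
    {"gripper": 0.05, "offset": [0, 0, 0], "rotation": [0, 0, 0]},
    {"gripper": 0.05, "offset": [0, 0, 0], "rotation": [0, 0, 0]},
    {"gripper": 0.05, "offset": [0, 0, 0], "rotation": [0, 0, 0]},
    {"gripper": 0.05, "offset": [0, 0, 0], "rotation": [0, 0, 0]},
    {"gripper": 0.05, "offset": [0, 0, 0], "rotation": [0, 0, 0]},
    {"gripper": 0.05, "offset": [0, 0, 0], "rotation": [0, 0, 0]}
  ],
  "newtons": 60
}}

```text
clock: 12.6
position: [0.5317, -0.3616, 0.0348]
ee_rot: [-0.116, 0.993, -0.0, 0.001]
ft_force: [-1.0, 1.2, 6.6]
grip_width: 0.126
grasp_force: 59.6
```

Call:
{"method": "jog_arm", "body": {
  "deltas": [
    {"gripper": 0.05, "offset": [0, 0, -0.01], "rotation": [0, 0, 0]},
    {"gripper": 0.05, "offset": [0, 0, -0.03], "rotation": [0, 0, 0]},
    {"gripper": 0.05, "offset": [0, 0, -0.04], "rotation": [0, 0, 0]},
    {"gripper": 0.05, "offset": [0, 0, -0.04], "rotation": [0, 0, 0]},
    {"gripper": 0.05, "offset": [0, 0, -0.04], "rotation": [0, 0, 0]},
    {"gripper": 0.05, "offset": [0, 0, -0.02], "rotation": [0, 0, 0]},
    {"gripper": 0.05, "offset": [0, 0, 0], "rotation": [0, 0, 0]},
    {"gripper": 0.05, "offset": [0, 0, 0], "rotation": [0, 0, 0]}
  ]
}}

```text
clock: 13.4
position: [0.5308, -0.3609, 0.2132]
ee_rot: [-0.116, 0.993, 0.0, -0.0]
ft_force: [-0.0, 0.8, -2.8]
grip_width: 0.127
grasp_force: 58.7
```

```bash
python3 go.py .45 .305 .21 193.3 0 .45 .305 .21 182 16.6
python3 - <<'E'
from h import *
n=R.from_euler("z",2,degrees=True).apply([-np.sin(np.radians(16.6)),0,np.cos(np.radians(16.6))])
F=np.array([.472,.306,.0816]);print(n,F+n*.030,F+n*.06)
E
```

```text
13.4 [ 0.5308 -0.3609  0.2132] [-0.    0.77 -2.8 ] 0.12703206220325977 58.65135312080383
rot total [ 0.03 -0.    0.06] offset in final frame mm [-74.56 666.62   3.21] in current frame [-75.21 666.55   3.53]
rot total [  1.64 -16.55  11.22] offset in final frame mm [0. 0. 0.] in current frame [0. 0. 0.]
[-0.28551433 -0.00997038  0.95832257] [0.46343457 0.30570089 0.11034968] [0.45486914 0.30540178 0.13909935]
```

Call:
{"method": "jog_arm", "body": {
  "deltas": [
    {"gripper": 0.05, "offset": [-0.0047, 0.0417, 0.0002], "rotation": [0, 0, 0]},
    {"gripper": 0.05, "offset": [-0.0047, 0.0417, 0.0002], "rotation": [0, 0, 0]},
    {"gripper": 0.05, "offset": [-0.0047, 0.0417, 0.0002], "rotation": [0, 0, 0]},
    {"gripper": 0.05, "offset": [-0.0047, 0.0417, 0.0002], "rotation": [0, 0, 0]},
    {"gripper": 0.05, "offset": [-0.0047, 0.0417, 0.0002], "rotation": [0, 0, 0]},
    {"gripper": 0.05, "offset": [-0.0047, 0.0417, 0.0002], "rotation": [0, 0, 0]},
    {"gripper": 0.05, "offset": [-0.0047, 0.0417, 0.0002], "rotation": [0, 0, 0]},
    {"gripper": 0.05, "offset": [-0.0047, 0.0417, 0.0002], "rotation": [0, 0, 0]},
    {"gripper": 0.05, "offset": [-0.0047, 0.0417, 0.0002], "rotation": [0, 0, 0]},
    {"gripper": 0.05, "offset": [-0.0047, 0.0417, 0.0002], "rotation": [0, 0, 0]},
    {"gripper": 0.05, "offset": [-0.0047, 0.0417, 0.0002], "rotation": [0, 0, 0]},
    {"gripper": 0.05, "offset": [-0.0047, 0.0417, 0.0002], "rotation": [0, 0, 0]},
    {"gripper": 0.05, "offset": [-0.0047, 0.0417, 0.0002], "rotation": [0, 0, 0]},
    {"gripper": 0.05, "offset": [-0.0047, 0.0417, 0.0002], "rotation": [0, 0, 0]},
    {"gripper": 0.05, "offset": [-0.0047, 0.0417, 0.0002], "rotation": [0, 0, 0]},
    {"gripper": 0.05, "offset": [-0.0047, 0.0417, 0.0002], "rotation": [0, 0, 0]},
    {"gripper": 0.05, "offset": [0, 0, 0], "rotation": [0.55, -5.5, 3.74]},
    {"gripper": 0.05, "offset": [0, 0, 0], "rotation": [0.55, -5.5, 3.74]},
    {"gripper": 0.05, "offset": [0, 0, 0], "rotation": [0.55, -5.5, 3.74]},
    {"gripper": 0.05, "offset": [0, 0, 0], "rotation": [0, 0, 0]}
  ]
}}

```text
clock: 15.4
position: [0.4472, 0.3055, 0.2081]
ee_rot: [-0.019, 0.989, 0.002, 0.143]
ft_force: [-0.8, 0.1, -1.8]
grip_width: 0.127
grasp_force: 59.2
```

```bash
python3 go.py .4549 .3054 .1391 182 16.6;python3 - <<'E'
from h import *
t=avg("top",2);s=avg("side",2)
c=lambda i,x,y,w,h,a:cv2.convertScaleAbs(cv2.resize(i[y:y+h,x:x+w],(400,300),interpolation=cv2.INTER_CUBIC),alpha=a)
cv2.imwrite("pics/m6.png",np.hstack([c(t,110,170,120,90,1.2),c(s,150,120,100,75,1)]))
E
```

```text
15.4 [0.4472 0.3055 0.2081] [-0.8   0.06 -1.76] 0.1273027249702871 59.16893184185028
rot total [-0.07 -0.12  0.21] offset in final frame mm [12.36 -0.37 68.32] in current frame [12.22 -0.24 68.35]
```

View pics/m6.png

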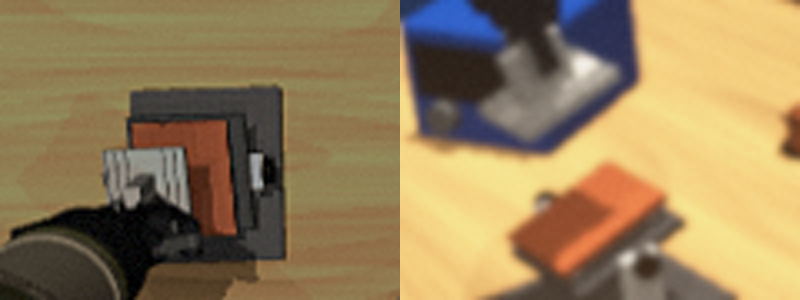

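Run:
```python
from h import *
o=manip.get_obs();Rn=R.from_quat(o["ee_rot"]);p=o["position"]
S=lambda x,y,z:p+Rn.apply(np.array([-x,y,.029-z]))
# sink frame: x=-tool x, y=tool y, z=-tool z ; underside at tool z +.029
for nm,(x,y) in dict(LowL=(-.04,.03),LowR=(-.04,-.03),HiR=(.04,-.03),HiL=(.04,.03)).items():
    a=proj("side",S(x,y,0))[0];b=proj("top",S(x,y,.006))[0]
    print(nm,"side crop",((a-[150,120]+.4)*4).round(1),"top crop",((b-[110,170]+.4)*3.333).round(1))
print("sensitivity 5mm x:",(proj("side",S(.005,0,0))-proj("side",S(0,0,0)))*4)
```

```text
LowL side crop [ 83.8 114.2] top crop [113.1 250.8]
LowR side crop [130.7 140.6] top crop [193.5 247.2]
HiR side crop [222.5  75.3] top crop [182.2 143.1]
HiL side crop [173.9  51.5] top crop [100.4 146.8]
sensitivity 5mm x: [[ 5.67481988 -3.99561372]]
```

Call:
{"method": "jog_arm", "body": {
  "deltas": [
    {"gripper": 0.05, "offset": [0.0062, 0, 0.01], "rotation": [0, 0, 0]},
    {"gripper": 0.05, "offset": [0.0062, 0, 0.01], "rotation": [0, 0, 0]},
    {"gripper": 0.05, "offset": [0, 0, 0.024], "rotation": [0, 0, 0]},
    {"gripper": 0.05, "offset": [0, 0, 0.024], "rotation": [0, 0, 0]},
    {"gripper": 0.05, "offset": [0, 0, 0.015], "rotation": [0, 0, 0]},
    {"gripper": 0.05, "offset": [0, 0, 0.008], "rotation": [0, 0, 0]},
    {"gripper": 0.05, "offset": [0, 0, 0], "rotation": [0, 0, 0]},
    {"gripper": 0.05, "offset": [0, 0, 0], "rotation": [0, 0, 0]}
  ]
}}

```text
clock: 16.4
position: [0.4641, 0.306, 0.1198]
ee_rot: [-0.018, 0.989, 0.003, 0.144]
ft_force: [0.3, -0.5, -0.9]
grip_width: 0.13
grasp_force: 59.2
```

```bash
python3 go.py .4637 .3057 .1094 182 16.6;python3 - <<'E'
from h import *
t=avg("top",3);s=avg("side",3)
c=lambda i,x,y,w,h,a:cv2.convertScaleAbs(cv2.resize(i[y:y+h,x:x+w],(400,300),interpolation=cv2.INTER_CUBIC),alpha=a)
cv2.imwrite("pics/m7.png",np.hstack([c(t,120,185,80,60,1.4),c(s,160,140,80,60,1)]))
E
```

```text
16.4 [0.4641 0.306  0.1198] [ 0.33 -0.52 -0.89] 0.13012121689396375 59.16585624217987
rot total [ 0.01 -0.04  0.06] offset in final frame mm [ 3.41 -0.26  9.88] in current frame [ 3.4  -0.26  9.88]
```

View pics/m7.png

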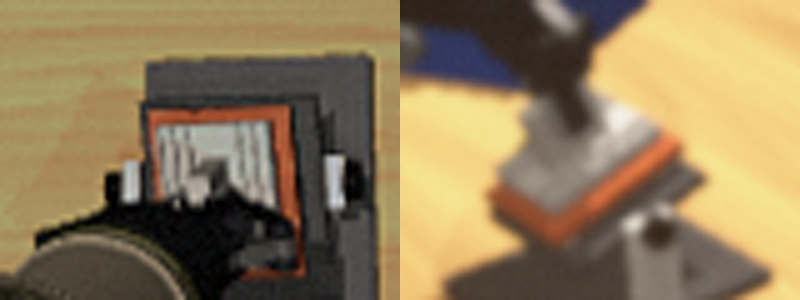

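Call:
{"method": "jog_arm", "body": {
  "deltas": [
    {"gripper": 0.05, "offset": [0.003, 0, 0.002], "rotation": [0, 0, 0]},
    {"gripper": 0.05, "offset": [0, 0, 0.003], "rotation": [0, 0, 0]},
    {"gripper": 0.05, "offset": [0, 0, 0.002], "rotation": [0, 0, 0]},
    {"gripper": 0.05, "offset": [0, 0, 0], "rotation": [0, 0, 0]},
    {"gripper": 0.05, "offset": [0, 0, 0], "rotation": [0, 0, 0]}
  ]
}}

```text
clock: 17.2
position: [0.4629, 0.3061, 0.1121]
ee_rot: [-0.018, 0.989, 0.003, 0.144]
ft_force: [-4.8, 0.8, 2.5]
grip_width: 0.13
grasp_force: 60.1
```

Call:
{"method": "jog_arm", "body": {
  "deltas": [
    {"gripper": 0.05, "offset": [0, 0, 0.001], "rotation": [0, 0, 0]},
    {"gripper": 0.05, "offset": [0, 0, 0], "rotation": [0, 0, 0]},
    {"gripper": 0.05, "offset": [0, 0, 0], "rotation": [0, 0, 0]},
    {"gripper": 0.05, "offset": [0, 0, 0], "rotation": [0, 0, 0]}
  ]
}}

```text
clock: 17.6
position: [0.4633, 0.3061, 0.1113]
ee_rot: [-0.018, 0.989, 0.003, 0.144]
ft_force: [-6.0, -0.6, 3.9]
grip_width: 0.127
grasp_force: 60.2
```

```bash
cat > st.py <<'E'
from h import *
F=[];T=[];P=[];Q=[]
for i in range(6):
    imaging.camera("top");o=manip.get_obs();F.append(o["ft_force"]);T.append(o["torque"]);P.append(o["position"]);Q.append(o["ee_rot"])
f,t,p=map(lambda a:np.mean(a,0),(F,T,P));r=R.from_quat(Q).mean();m=r.as_matrix()
print(o["clock"],"pos",p.round(4),"F tool",r.inv().apply(f).round(2),"T tool",r.inv().apply(t).round(3))
nz=-m[:,2];print("slope",np.degrees(np.arccos(nz[2])).round(2),"roll z",m[2,1].round(4),"head",np.degrees(np.arctan2(-m[1,0],-m[0,0])).round(2))
C=np.array([.472,.306,.0816]);print("TCP in face frame(est) mm",(1e3*R.from_matrix(np.c_[-m[:,0],m[:,1],-m[:,2]]).inv().apply(p-C)).round(2))
E
python3 st.py
```

```text
17.9 pos [0.4633 0.3061 0.1113] F tool [ 3.73 -0.1  -5.85] T tool [0.151 1.029 0.049]
slope 16.54 roll z -0.0 head 2.07
TCP in face frame(est) mm [ 0.09  0.44 30.96]
```

Call:
{"method": "jog_arm", "body": {
  "deltas": [
    {"gripper": 0.05, "offset": [0, 0, -0.004], "rotation": [0, 0, 0]},
    {"gripper": 0.05, "offset": [0, 0, -0.004], "rotation": [0, 0, 0]},
    {"gripper": 0.05, "offset": [0, 0, 0], "rotation": [0, 0, 0]},
    {"gripper": 0.05, "offset": [0, 0, 0], "rotation": [0, 0, 0]},
    {"gripper": 0.05, "offset": [0, 0, 0], "rotation": [0, 0, 0]}
  ]
}}

```text
clock: 18.4
position: [0.4613, 0.3055, 0.1186]
ee_rot: [-0.018, 0.989, 0.002, 0.144]
ft_force: [-0.1, -0.7, -1.1]
grip_width: 0.129
grasp_force: 59.1
```

```bash
python3 st.py
python3 - <<'E'
from h import *
s=avg("side",4)
cv2.imwrite("pics/m8.png",cv2.resize(s[145:205,160:240],(800,600),interpolation=cv2.INTER_CUBIC))
o=manip.get_obs();Rn=R.from_quat(o["ee_rot"]);p=o["position"]
for d in(.029,.032):
  S=lambda x,y,z:p+Rn.apply(np.array([-x,y,d-z]))
  for nm,(x,y) in dict(LowL=(-.04,.03),LowR=(-.04,-.03),HiR=(.04,-.03)).items():
    print(nm,"side crop",((proj("side",S(x,y,0))[0]-[160,145]+.45)*10).round(0))
E
```

```text
18.7 pos [0.4613 0.3056 0.1186] F tool [0.54 0.08 1.73] T tool [-0.007  0.393 -0.021]
slope 16.55 roll z -0.0004 head 2.05
TCP in face frame(est) mm [2.400e-01 2.000e-02 3.856e+01]
LowL side crop [189. 315.]
LowR side crop [304. 388.]
HiR side crop [522. 224.]
LowL side crop [193. 323.]
LowR side crop [308. 396.]
HiR side crop [526. 232.]
```

View pics/m8.png

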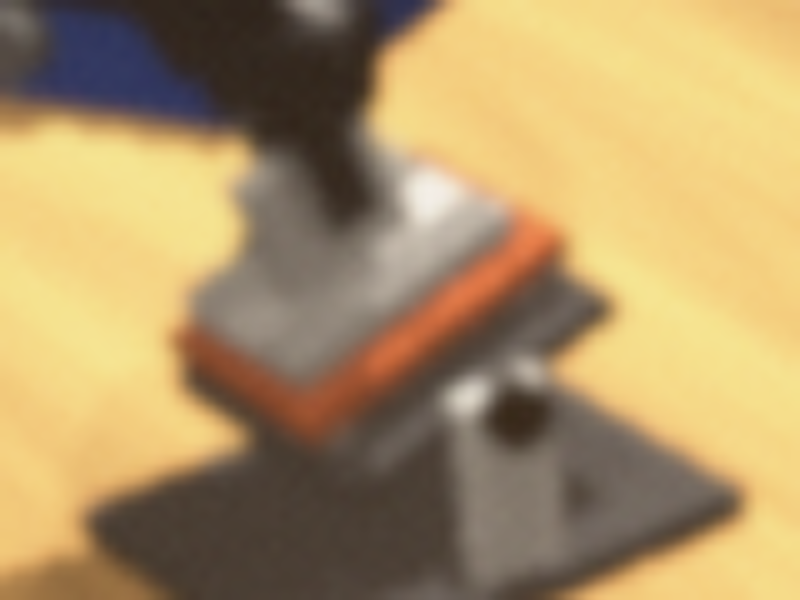

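```bash
cat > par.py <<'E'
from h import *
im=avg("side",6)[145:205,160:240];im=cv2.resize(im,(800,600),interpolation=cv2.INTER_CUBIC)
d=im[...,2].astype(float)-im[...,0]
b=cv2.cvtColor(im,cv2.COLOR_BGR2GRAY)
def lines(c0,c1,y0,y1):
    up=[];lo=[];xs=np.arange(c0,c1,4)
    for x in xs:
        lo_y=y0(x);hi_y=y1(x);col=d[int(lo_y):int(hi_y),x];k=col.argmax();h=col.max()
        th=lambda a:(a.max()+a.min())/2
        u=col[:k+1];l=col[k:]
        i=np.where(u<th(u))[0][-1];j=np.where(l<th(l))[0][0]
        up.append(lo_y+i);lo.append(lo_y+k+j)
    for nm,v in(("sink edge",up),("copper lower",lo)):
        p=np.polyfit(xs,v,1);r=v-np.polyval(p,xs);print(nm,"slope",p[0].round(4),"at mid",np.polyval(p,xs.mean()).round(1),"rms",r.std().round(1))
print("right");lines(340,490,lambda x:412-.78*(x-318)-55,lambda x:440-.78*(x-318)+45)
print("front");lines(215,290,lambda x:300+.66*(x-190),lambda x:375+.66*(x-190)+20)
o=manip.get_obs();Rn=R.from_quat(o["ee_rot"]);p=o["position"]
C=np.array([.472,.306,.0835])
def pr(P):return (proj("side",P)-[160,145]+.45)*10
for s in(15.6,16.6,17.6,18.6):
    f=R.from_euler("z",2,degrees=True)*R.from_euler("y",-s,degrees=True)
    sl=lambda q:((q[1]-q[0])[1]/(q[1]-q[0])[0]).round(4)
    k=C+f.apply([[0,0,.0075]])[0]
    print(s,"sink R",sl(pr(k+f.apply([[-.04,-.03,0],[.04,-.03,0]]))),"copper R",sl(pr(C+f.apply([[-.048,-.038,-.004],[.048,-.038,-.004]]))),
     "sink F",sl(pr(k+f.apply([[-.04,.03,0],[-.04,-.03,0]]))),"copper F",sl(pr(C+f.apply([[-.048,.038,-.004],[-.048,-.038,-.004]]))))
E
python3 par.py
```

```text
right
sink edge slope -0.7514 at mid 310.0 rms 1.1
copper lower slope -0.789 at mid 364.7 rms 1.3
front
sink edge slope 0.6306 at mid 359.9 rms 0.6
copper lower slope 0.7385 at mid 402.7 rms 0.9
15.6 sink R -0.7285 copper R -0.7352 sink F 0.6293 copper F 0.6429
16.6 sink R -0.7514 copper R -0.7581 sink F 0.6298 copper F 0.6432
17.6 sink R -0.7747 copper R -0.7813 sink F 0.6302 copper F 0.6435
18.6 sink R -0.7984 copper R -0.8049 sink F 0.6307 copper F 0.6438
```

Call:
{"method": "jog_arm", "body": {
  "deltas": [
    {"gripper": 0.05, "offset": [0, 0, 0], "rotation": [0, -0.7, 0]},
    {"gripper": 0.05, "offset": [0, 0, 0.002], "rotation": [0, 0, 0]},
    {"gripper": 0.05, "offset": [0, 0, 0.002], "rotation": [0, 0, 0]},
    {"gripper": 0.05, "offset": [0, 0, 0.001], "rotation": [0, 0, 0]},
    {"gripper": 0.05, "offset": [0, 0, 0.001], "rotation": [0, 0, 0]},
    {"gripper": 0.05, "offset": [0, 0, 0], "rotation": [0, 0, 0]},
    {"gripper": 0.05, "offset": [0, 0, 0], "rotation": [0, 0, 0]}
  ]
}}

```text
clock: 19.9
position: [0.4629, 0.306, 0.1131]
ee_rot: [-0.018, 0.989, 0.003, 0.15]
ft_force: [-3.6, 0.2, 1.5]
grip_width: 0.125
grasp_force: 59.7
```

```bash
python3 st.py
```

```text
20.2 pos [0.4629 0.306  0.1131] F tool [ 3.08  0.22 -2.51] T tool [0.017 0.869 0.04 ]
slope 17.25 roll z -0.0001 head 2.06
TCP in face frame(est) mm [ 0.68  0.28 32.77]
```

Call:
{"method": "jog_arm", "body": {
  "deltas": [
    {"gripper": 0.05, "offset": [0, 0, 0.001], "rotation": [0, 0, 0]},
    {"gripper": 0.05, "offset": [0, 0, 0.001], "rotation": [0, 0, 0]},
    {"gripper": 0.05, "offset": [0, 0, 0.001], "rotation": [0, 0, 0]},
    {"gripper": 0.05, "offset": [0, 0, 0], "rotation": [0, 0, 0]},
    {"gripper": 0.05, "offset": [0, 0, 0], "rotation": [0, 0, 0]},
    {"gripper": 0.05, "offset": [0, 0, 0], "rotation": [0, 0, 0]}
  ]
}}

```text
clock: 20.8
position: [0.4639, 0.3061, 0.1104]
ee_rot: [-0.018, 0.989, 0.003, 0.15]
ft_force: [-5.9, -0.2, 5.4]
grip_width: 0.131
grasp_force: 60.4
```

```bash
python3 st.py; python3 par.py|head -6
python3 - <<'E'
from h import *
t=avg("top",4);s=avg("side",4)
c=lambda i,x,y,w,h,a:cv2.convertScaleAbs(cv2.resize(i[y:y+h,x:x+w],(400,300),interpolation=cv2.INTER_CUBIC),alpha=a)
cv2.imwrite("pics/m9.png",np.hstack([c(t,130,195,64,48,1.4),c(s,165,145,64,48,1)]))
E
```

```text
21.1 pos [0.4638 0.306  0.1103] F tool [ 4.04 -0.04 -6.54] T tool [0.222 1.051 0.039]
slope 17.26 roll z -0.0001 head 2.07
TCP in face frame(est) mm [ 0.74  0.32 29.87]
right
sink edge slope -0.7796 at mid 334.3 rms 1.2
copper lower slope -0.8073 at mid 383.4 rms 1.5
frontTraceback (most recent call last):
  File "par.py", line 16, in <module>
    print("front");lines(215,290,lambda x:300+.66*(x-190),lambda x:375+.66*(x-190)+20)
                   ~~~~~^^^^^^^^^^^^^^^^^^^^^^^^^^^^^^^^^^^^^^^^^^^^^^^^^^^^^^^^^^^^^^
  File "par.py", line 11, in lines
    i=np.where(u<th(u))[0][-1];j=np.where(l<th(l))[0][0]
                                 ~~~~~~~~~~~~~~~~~~~~^^^
IndexError: index 0 is out of bounds for axis 0 with size 0
```

View pics/m9.png

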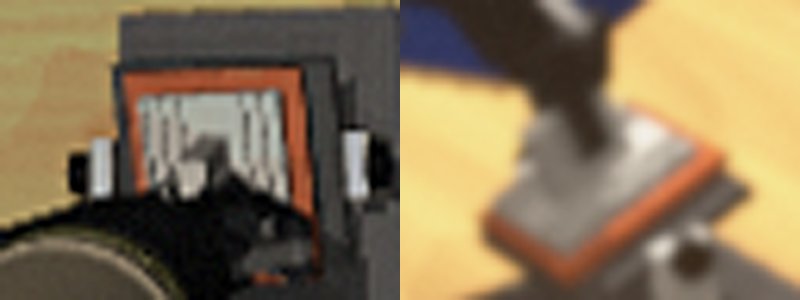

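Call:
{"method": "jog_arm", "body": {
  "deltas": [
    {"gripper": 0.05, "offset": [0, 0, 0.0004], "rotation": [0.4, -0.3, 0]},
    {"gripper": 0.05, "offset": [0, 0, 0], "rotation": [0, 0, 0]},
    {"gripper": 0.05, "offset": [0, 0, 0], "rotation": [0, 0, 0]},
    {"gripper": 0.05, "offset": [0, 0, 0], "rotation": [0, 0, 0]}
  ]
}}

```text
clock: 22.2
position: [0.464, 0.3061, 0.11]
ee_rot: [-0.017, 0.988, -0.001, 0.153]
ft_force: [-6.0, -1.3, 5.5]
grip_width: 0.13
grasp_force: 60.4
```

```bash
python3 st.py; python3 par.py 2>/dev/null|head -3
```

```text
22.5 pos [0.4639 0.3061 0.11  ] F tool [ 4.57 -0.77 -6.97] T tool [1.300e-02 1.175e+00 1.000e-03]
slope 17.56 roll z -0.0066 head 2.07
TCP in face frame(est) mm [ 0.89  0.15 29.49]
right
sink edge slope -0.7915 at mid 335.6 rms 1.0
copper lower slope -0.8093 at mid 384.3 rms 1.7
```

```bash
python3 -c "
from workcell import workorder
print(workorder.hand_in())"
```

```text
the job is handed in; nothing more can be done
None
```

I handed the job in at about 22.5 s of the 58 s allowed. The hand-in gave no verdict. The small heat sink stands let go in the tote, and the large one is gripped at 60 N, flush and centred on the copper plate. It presses with about 8.7 N, which by the spring figures is roughly 3.8 mm.

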